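Fetch the bit case from the back of the bench rack

TASK

The little bit case is boxed in at the back of the bench rack by the bottle, the can and the jar. First stand all three of them upright on the long side mat, so that they are all there together; only then take the bit case out and set it, lid up, fully and squarely on the small steel plate, long side along the plate's long side. Finally stand the bottle, the can and the jar each back upright on the very pad of the rack where it stood at the start; do not tip anything over, and leave the mouse and the pen cup alone.

Things in the scene. Friction and masses are not known exactly. Their poses are not given: they have to be found in the camera images.
- rack: Fixed low plywood rack: floor slab 155 (x) by 230 (y), 6 thick (mm); a wall 5 thick on its far (+x) edge, top 32 above the table; open otherwise. Origin: underside centre; z up. Three round flush dark pads, 64 across, at (x, y) = (38, 58), (38, -58), (-36, 0) in its frame; bottle, can and jar start centred on one each, which on which varies. The bit case starts at (38, 0) by the wall.
- bottle: Loose white plastic bottle, upright: round body 48 mm in diameter up to 80 mm, shoulder narrowing to a grey cap 26 mm in diameter, 110 mm high in all; about 0.16 kg. Origin: centre of the underside; z up its axis.
- can: Loose plain aluminium can, upright: straight cylinder 46 mm in diameter, 105 mm high; about 0.18 kg. Origin: centre of the underside; z up its axis.
- jar: Loose squat grey plastic jar with a wider ribbed white screw lid, upright: body 56 mm in diameter up to 62 mm, lid 58 mm in diameter from there to the top at 85 mm; about 0.17 kg. Origin: centre of the underside; z up its axis.
- bit_case: Loose closed grey plastic bit case, 56 mm long (its x), 40 mm wide (its y), 34 mm high, with a dark seam round it; about 0.12 kg. Origin: centre of the underside; z up. Gaps of only about 9 to 15 mm to its neighbours at the start.
- side_mat: Fixed flat dark rubber mat, the side area: 240 mm (its x) by 110 mm (its y), 4 mm thick. Origin: centre of the underside, on the table, so its top is at z = 4 mm. It lies to the left or the right of the rack.
- steel_plate: Fixed flat small dark steel plate, 72 mm (its x) by 56 mm (its y), 4 mm thick; here the bit case goes. Origin: centre of the underside, on the table, so its top is at z = 4 mm. It lies on the other side of the rack from the mat.
- mouse: Loose black computer mouse, 100 mm (its x) by 58 mm, 29 mm high, beyond the rack to one side; to be left alone. Origin: centre of the underside.
- pen_cup: Loose dark steel pen cup, 72 mm in diameter, 85 mm high, with pens sticking up to about 155 mm, beyond the rack to the other side; to be left alone. Origin: centre of the underside.
Things that resemble listed ones, but are neither listed nor needed, are in the scene too. Leave any green look-alike of the bit_case alone.

How it is judged (in metres and radians):
On the way, in this order (a step that is already met when the one before it is completed fails the run):
1. bottle, can and jar all stand on the side mat together, released (x of bottle in the frame of side_mat between -0.12 and 0.12 m and y of bottle in the frame of side_mat between -0.055 and 0.055 m and z of bottle in the frame of side_mat between 0.001 and 0.008 m and angle between each of bottle, can, jar's own z axis and vertical below 0.15 rad and linear speed of each of bottle, can, jar below 0.02 m/s and contact force between the fingers and bottle below 0.2 N and x of can in the frame of side_mat between -0.12 and 0.12 m and y of can in the frame of side_mat between -0.055 and 0.055 m and z of can in the frame of side_mat between 0.001 and 0.008 m and contact force between the fingers and can below 0.2 N and x of jar in the frame of side_mat between -0.12 and 0.12 m and y of jar in the frame of side_mat between -0.055 and 0.055 m and z of jar in the frame of side_mat between 0.001 and 0.008 m and contact force between the fingers and jar below 0.2 N), for 0.2 s.
2. the bit case lies squarely on the steel plate, released (horizontal distance between bit_case and steel_plate below 0.012 m and z of bit_case in the frame of steel_plate between 0.001 and 0.007 m and angle between the x axis of bit_case and the x axis of steel_plate, either way round below 0.2 rad and angle between bit_case's own z axis and vertical below 0.15 rad and linear speed of bit_case below 0.02 m/s and contact force between the fingers and bit_case below 0.2 N), for 0.2 s.
At the end, for the whole second after the job is handed in: The bit case lies released and at rest on the steel plate, lid up, its centre within 12 mm of the plate's centre and its long side within 0.2 rad of the plate's; bottle, can and jar each stand upright, released and at rest within 15 mm of where they stood at the start (all of step 2 and distance of each of bottle, can, jar from where it was at the start of the episode below 0.015 m and angle between each of bottle, can, jar's own z axis and vertical below 0.15 rad and linear speed of each of bottle, can, jar below 0.02 m/s and contact force between the fingers and bottle below 0.2 N and contact force between the fingers and can below 0.2 N and contact force between the fingers and jar below 0.2 N); the robot touches nothing.
It fails at once if the bottle, can, jar or bit case is tipped over (angle between any of bottle, can, jar, bit_case's own z axis and vertical above 0.7 rad).
It fails at once if the mouse or the pen cup is disturbed (distance of any of mouse, pen_cup from where it was at the start of the episode above 0.02 m).
It also fails if it takes over 128 s, if anything falls off the work surface, if the arm or the gripper's body presses on something with over 40 N, if the wrist force passes 120 N, or if a joint passes its speed limit or range.

ROBOT

A 7-joint arm with a two-finger parallel gripper is mounted at the origin on the work surface. World frame = base frame: x ahead of the robot, y to its left, z up, the work surface at z = 0. Lengths are in mm, angles in rad, forces in N, time in s.
With the tool pointing down it reaches from about 425 to 950 mm from the base axis. Payload 16.7 kg.
Tool frame: the origin (TCP) lies at the very end of the fingers, on their centre line; the grasp point (between the pads) lies 19 mm behind it; z points along the fingers, y is the direction in which the jaws open and shut (so a half turn about z gives the same grasp; the last joint's range is limited). The gripper opens to 94 mm and grips with 3 to 60 N. Pads are 16 mm wide; open, the fingers measure 119 mm over their backs; the gripper's body (75 mm by 177 mm) begins 78 mm behind the grasp point.
Start: joints at [-1.315, 0.426, 0.074, 1.606, -0.034, 1.111, -0.067], TCP at [266.459, 620.14, 205.467] pointing down, gripper open.
Joint ranges: [-2.85, 2.85], [-0.5, 2.14], [-1.23, 1.37], [0.21, 2.46], [-1.02, 4.16], [0.16, 2.05], [-2.73, 2.73]. Speed limits (rad/s): [1.89, 1.89, 2.39, 2.39, 3.01, 3.01, 3.01].

INTERFACE

Orientations are given as a rotation vector (axis times angle).
In Python, from cell import get_obs, read_camera, get_calibration, job gives the robot as it stands.
- The arm moves only by the shell command python3 -m handwheel 'ROWS' [FORCE]. ROWS is JSON, a list that holds one entry, the list of rows, each a list of 5 numbers: the closure, from -1 (fully open) to 1 (shut), then the shift along the tool's x, y, z in cm, then the turn about the tool's z in degrees. A call has 1 to 20 rows; each row shifts and turns the pose as measured when the row begins, along the tool's axes as they then stand; what a row does not reach is not made up. A row lasts 1/12 s, in which the tool goes at most 41.7 mm and 7.16 degrees, less where a joint would pass 70% of its speed; a pose out of reach is approached as far as the arm can. A call with a gripper value outside its range is refused whole. The fingers move at their own pace and stop on an object; FORCE is the grip in N (left out, the last holds). Time passes only in rows, so rows that do not move let the fingers close. It gives the time, the measured TCP pose, the force and the opening at its end, in the units of the state.
- get_obs(): the state, without advancing time (a new reading comes with each control period).
- read_camera(name): name is "side" or "top" or "wrist"; returns the picture (384x512x3 uint8, blue, green, red); there is no depth.
- get_calibration(name): a dict with "mtx" (3x3 intrinsics, pixels), "R" (3x3) and "t" (3): a world point X has camera coordinates R X + t. Camera axes: x right, y down, z forward; pixel columns grow to the right and rows downward; lengths in mm; the calibration is good to about 2 mm. The wrist camera is an equidistant fisheye: a pixel r from the principal point sees the ray r / f radians off the axis. A picture is of the moment at which its call begins: read the wrist's pose just before it. get_calibration takes no time and is no camera call; for the wrist camera it gives the pose at the moment of the call.
- job.finish_job(): hands the job in, once; it reports no verdict.
The state is a dict: "time_s": time; "joints": joint angles; "dq": joint speeds; "effort": joint torques, N m; "position": TCP position; "orientation": TCP orientation; "force": force on the tool from outside, world axes, zero at the start; "wrist_torque": the same for the moment, N m; "width": opening from 0.0 (shut) to 1.0 (fully open).
Only numpy, scipy, OpenCV 4.12 (cv2) and the standard library are available. Lean on these libraries where they do the work, as an engineer would, in place of code of your own. Each camera call takes 0.05 s, during which the arm holds its last target. There are 200 camera calls.

## Working session

There is one attempt and no reset: what is moved stays moved. The work goes in short steps, Python scripts to look and compute and a shell command to move; the robot and the scene stay as the last step left them, time stands still between calls to the robot, and variables do not carry over. Pictures are saved under pics/ and viewed, about 12 in all and at most 16, crops included, and the job is handed in when it is done.

```bash
mkdir -p pics; ls; python3 - <<'E'
from cell import *
import cv2
for n in("top","side"):
    cv2.imwrite(f"pics/{n}0.png",cv2.resize(read_camera(n),(800,600)))
    c=get_calibration(n);print(n,c)
print(get_obs())
E
```

```text
pics
top {'mtx': array([[438.82877899,   0.        , 254.81045813],
       [  0.        , 438.82877899, 194.8966569 ],
       [  0.        ,   0.        ,   1.        ]]), 'R': array([[-0.00538856, -0.99996047, -0.00707217],
       [-0.99538614,  0.00604117, -0.0957598 ],
       [ 0.09579874,  0.00652353, -0.99537935]]), 't': array([  20.99641154,  575.39072737, 1086.23846342])}
side {'mtx': array([[485.24944655,   0.        , 250.5777892 ],
       [  0.        , 485.24944655, 194.55520843],
       [  0.        ,   0.        ,   1.        ]]), 'R': array([[-0.99770388, -0.06315577,  0.02446066],
       [-0.0514678 ,  0.47224772, -0.87996202],
       [ 0.04402319, -0.87920045, -0.47441387]]), 't': array([ 596.27733785,   80.27523547, 1250.29617389])}
{'time_s': 0.1, 'joints': array([-1.31450279,  0.42669994,  0.07386838,  1.60654922, -0.034137  ,
        1.11075525, -0.06707035]), 'dq': array([-1.76810992e-03, -2.21573570e-03,  1.70357099e-03, -3.31237965e-03,
        5.38586013e-05,  3.09406281e-04,  1.25301409e-03]), 'effort': array([ 7.47683313e-03, -9.37459159e+01,  3.67680430e+00, -4.55030179e+01,
       -4.84869420e-02,  1.66708772e-02,  5.98083716e-05]), 'position': array([266.3249543 , 619.81540341, 204.82299673]), 'orientation': array([-6.33069105e-01, -3.07696557e+00,  1.78820111e-03]), 'force': array([ 0.23106582,  0.39332497, -0.17648782]), 'wrist_torque': array([-0.05870017,  0.00437519,  0.00567892]), 'width': 0.9952879135752674}
```

View pics/top0.png

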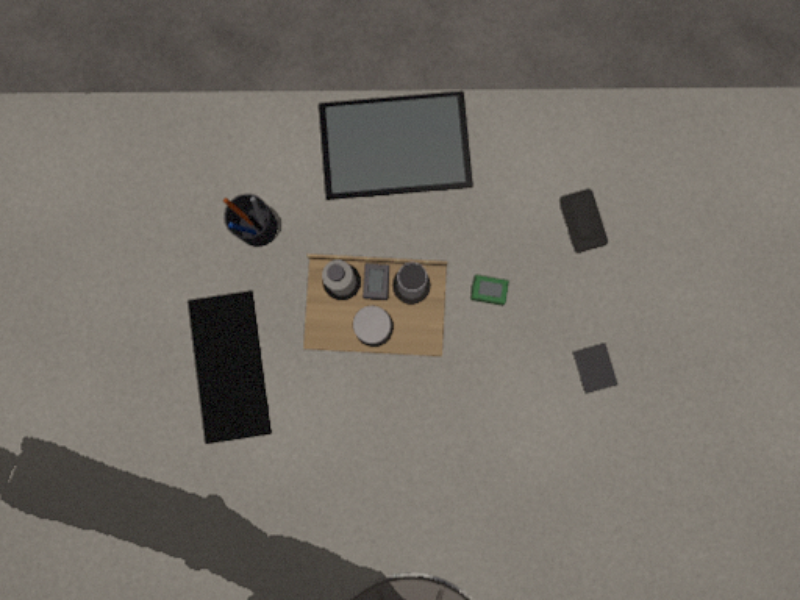

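View pics/side0.png

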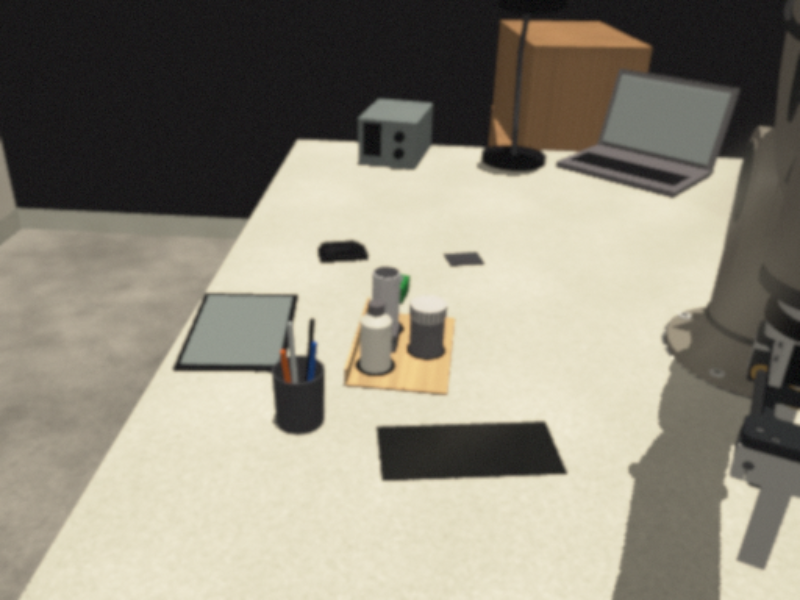

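The top view shows the mat on the left (+y) at about (230,366) and the plate on the right at (595,368). The rack is in the middle with the bottle back-left (338,275), the can back-right (412,282) and the jar in front (372,326). Two things could be the bit case: the grey one at (376,281) between the bottle and can, by the wall, and the green one at (490,290) outside the rack. The grey one fits. I'll confirm it in an enlarged crop.

```bash
python3 - <<'E'
from cell import *
import cv2,numpy as np
a=read_camera("top"); s=read_camera("side")
A=cv2.resize(a[155:235,185:335],None,fx=5.3,fy=5.3,interpolation=cv2.INTER_CUBIC)  # rack+green
cv2.imwrite("pics/crop1.png",cv2.convertScaleAbs(A,alpha=1.3,beta=20)); print(A.shape)
B=cv2.resize(a[180:290,110:185],None,fx=5,fy=5,interpolation=cv2.INTER_CUBIC)
C=cv2.resize(a[205:265,355:405],None,fx=5,fy=5,interpolation=cv2.INTER_CUBIC)
D=np.zeros((550,375+250,3),np.uint8);D[:,:375]=B;D[:300,375:]=C
cv2.imwrite("pics/crop2.png",cv2.convertScaleAbs(D,alpha=1.3,beta=20))
E
```

```text
(424, 795, 3)
```

View pics/crop1.png

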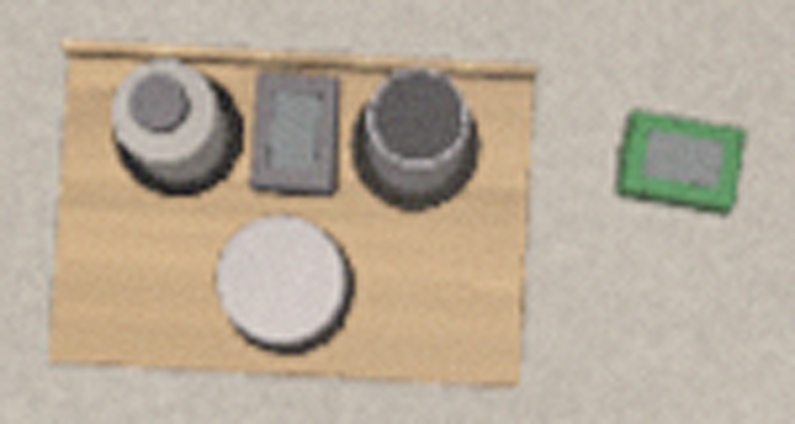

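View pics/crop2.png

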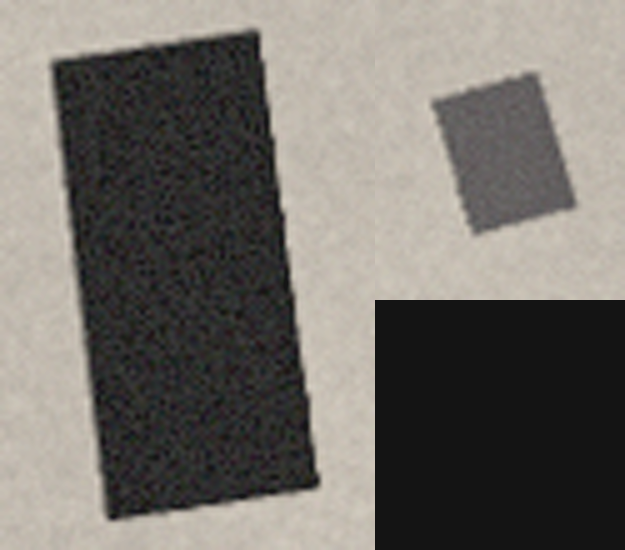

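The crop confirms it: the grey case at crop (296,133) is on the rack by the wall, and the green one at (680,160) stays alone. The crops also give the mat and plate corners. Next I'll compute positions, using the side view for heights.

```bash
cat > h.py <<'E'
import numpy as np, cv2
from cell import *
from scipy.spatial.transform import Rotation as Ro
def ray(c,u,v,fish=False):
    K=c['mtx']; x=(u-K[0,2])/K[0,0]; y=(v-K[1,2])/K[1,1]
    if fish:
        r=np.hypot(x,y)+1e-12; d=np.array([x/r*np.sin(r),y/r*np.sin(r),np.cos(r)])
    else: d=np.array([x,y,1.])
    R=np.array(c['R']);return -R.T@c['t'], R.T@d/np.linalg.norm(d)
def onz(o,d,z): return (o+d*(z-o[2])/d[2])
def tri(rays):
    A=sum(np.eye(3)-np.outer(d,d) for o,d in rays); b=sum((np.eye(3)-np.outer(d,d))@o for o,d in rays)
    return np.linalg.solve(A,b)
def pose():
    o=get_obs(); R=Ro.from_rotvec(o['orientation']).as_matrix()
    print('t',round(o['time_s'],2),'pos',o['position'].round(1),'toolx',R[:2,0].round(3),'tooly',R[:2,1].round(3),'z',R[:,2].round(3),'F',o['force'].round(1),'w',round(o['width']*94,1)); return o['position'],R
def go(target,yaw=None):
    """shift in tool axes (cm) and turn (deg) so tool y-axis lies along direction yaw (deg, world)"""
    p,R=pose(); print('shift cm',(R.T@(np.array(target)-p)/10).round(2))
    if yaw is not None:
        d=np.array([np.cos(np.radians(yaw)),np.sin(np.radians(yaw)),0]); q=R.T@d
        a=np.degrees(np.arctan2(-q[0],q[1])); a=(a+90)%180-90; print('turn',a.round(1))
E
python3 - <<'E'
from h import *
T=get_calibration("top");S=get_calibration("side")
c1=lambda x,y:(185+x/5.3,155+y/5.3)
c2=lambda x,y:(110+x/5,180+y/5)
c3=lambda x,y:(355+(x-375)/5,205+y/5)
P=lambda uv,z:onz(*ray(T,*uv),z)[:2]
print('rack front',P(c1(50,362),6),P(c1(518,384),6),'wall',P(c1(63,42),32),P(c1(536,66),32))
f1,f2,w1,w2=P(c1(50,362),6),P(c1(518,384),6),P(c1(63,42),32),P(c1(536,66),32)
ctr=(f1+f2+w1+w2)/4; ey=(f1-f2+w1-w2);ey/=np.linalg.norm(ey);ex=np.array([ey[1],-ey[0]])
print('rack c',ctr,'x yaw',np.degrees(np.arctan2(ex[1],ex[0])))
for l in((38,58),(38,-58),(-36,0),(38,0)): print(l,(ctr+ex*l[0]+ey*l[1]).round(1))
print('tops', [P(c1(*q),z).round(1) for q,z in (((159,101),116),((417,118),111),((282,281),91),((296,133),40))])
for n,q,s in(('bottle',(159,101),(377,308)),('can',(417,118),(386,273)),('jar',(282,281),(429,304))):
    print(n,tri([ray(T,*c1(*q)),ray(S,s[0]*.64,s[1]*.64)]).round(1))
m=np.array([P(c2(*q),4) for q in((52,62),(258,30),(318,488),(108,520))]);print('mat',m.mean(0),m.round(0).tolist(),np.degrees(np.arctan2(*(m[0]+m[1]-m[2]-m[3])[::-1])))
m=np.array([P(c3(*q),4) for q in((433,101),(538,72),(576,207),(473,236))]);print('plate',m.mean(0),m.round(0).tolist(),np.degrees(np.arctan2(*(m[0]+m[1]-m[2]-m[3])[::-1])),np.linalg.norm(m[0]-m[1]),np.linalg.norm(m[1]-m[2]))
# heights of mat/plate centre by side view
m=np.array([(378,428),(545,423),(564,472),(384,479)])*.64
print('mat side z4',[onz(*ray(S,*q),4)[:2].round(0) for q in m]); print('plate tri',tri([ray(T,*c3(505,154)),ray(S,464*.64,259*.64)]))
print('mouse',P((583*.64,221*.64),20),'cup',P((251*.64,222*.64),60),'green',P(c1(680,160),34))
go((585,60,200),87)
E
```

```text
rack front [505.06520454 173.68118805] [493.14601689 -53.4336714 ] wall [657.84789578 164.86708228] [644.70147322 -62.34294703]
rack c [575.19014761  55.69291297] x yaw -3.157870547617752
(38, 58) [616.3 111.5]
(38, -58) [609.9  -4.3]
(-36, 0) [539.2  57.7]
(38, 0) [613.1  53.6]
tops [array([616.7, 110.4]), array([609.1,  -4. ]), array([538.2,  57.1]), array([612. ,  52.6])]
bottle [616.4 111.1 108.3]
can [609.4  -4.  110.5]
jar [538.   57.1  90.4]
mat [476.93325535 296.64247823] [[586.0, 367.0], [603.0, 260.0], [367.0, 226.0], [352.0, 333.0]] 8.277792834671702
plate [ 470.5485052  -305.16574876] [[498.0, -269.0], [512.0, -324.0], [443.0, -341.0], [429.0, -287.0]] 14.376636363054292 56.308920569944405 71.17800158864864
mat side z4 [array([600., 264.]), array([368., 230.]), array([355., 332.]), array([584., 366.])]
plate tri [ 470.09629893 -305.25789857    3.63700801]
mouse [ 713.01148824 -288.39268602] cup [706.31734985 251.93424306] green [ 598.64139687 -130.27944227]
t 0.2 pos [266.4 619.9 205.1] toolx [-0.919  0.395] tooly [0.395 0.919] z [-0.    -0.001 -1.   ] F [ 0.8 -0.4  0.5] w 94.1
shift cm [-51.38 -38.87   0.54]
turn -20.3
```

```bash
python3 -m handwheel '[[[-1,0,0,0,-6.8],[-1,0,0,0,-6.8],[-1,0,0,0,-6.8],[-1,-1.77,-3.22,0,0],[-1,-1.77,-3.22,0,0],[-1,-1.77,-3.22,0,0],[-1,-1.77,-3.22,0,0],[-1,-1.77,-3.22,0,0],[-1,-1.77,-3.22,0,0],[-1,-1.77,-3.22,0,0],[-1,-1.77,-3.22,0,0],[-1,-1.77,-3.22,0,0],[-1,-1.77,-3.22,0,0],[-1,-1.77,-3.22,0,0],[-1,-1.77,-3.22,0,0],[-1,-1.77,-3.22,0,0],[-1,-1.77,-3.22,0,0],[-1,-1.77,-3.22,0,0],[-1,-1.77,-3.22,0,0],[-1,0,0,0,0]]]' 25; python3 -c "
from h import *
go((538,57,190),87)"
```

```text
time_s: 1.87
position: [540.8, 71.8, 202.8]
orientation: [-0.039, -3.14, 0.002]
force: [-0.6, 0.1, -0.7]
width: 1.003
t 1.87 pos [540.8  71.8 202.8] toolx [-1.     0.025] tooly [0.025 1.   ] z [-0.001 -0.002 -1.   ] F [-0.6  0.1 -0.7] w 94.3
shift cm [ 0.24 -1.48  1.28]
turn 1.6
```

```bash
python3 -m handwheel '[[[-1,0.2,-1.5,1.3,1.6],[-1,0,0,0,0],[-1,0,0,2.5,0],[-1,0,0,2.5,0],[-1,0,0,2.5,0],[-1,0,0,2.5,0],[-1,0,0,1.5,0],[-1,0,0,1.0,0],[-1,0,0,0,0]]]' 25; python3 -c "
from h import *
go((538,57,58),87)
cv2.imwrite('pics/w1.png',read_camera('wrist'))"
```

```text
time_s: 2.62
position: [540.3, 53.9, 60.8]
orientation: [0.093, 3.138, -0.001]
force: [-0.5, 0.3, 0.5]
width: 0.999
t 2.62 pos [540.3  53.9  60.8] toolx [-0.998  0.059] tooly [0.059 0.998] z [ 0.003 -0.001 -1.   ] F [-0.5  0.3  0.5] w 93.9
shift cm [0.25 0.3  0.28]
turn -0.4
```

View pics/w1.png

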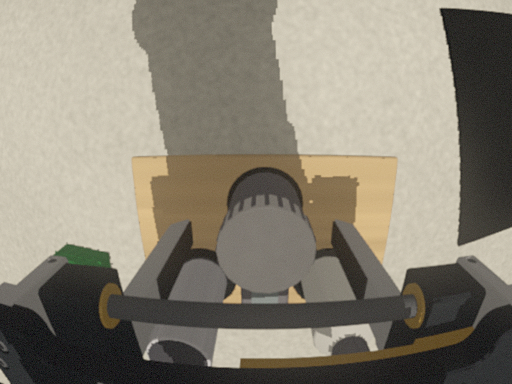

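The wrist view shows the jar lid at (266,250), centred between the fingers at about (185,250) and (345,250) with clearance on both sides. I'll trim the position and close.

```bash
python3 -m handwheel '[[[-1,0.25,0.3,0.3,0],[-1,0,0,0,0],[1,0,0,0,0],[1,0,0,0,0],[1,0,0,0,0],[1,0,0,0,0],[1,0,0,0,0],[1,0,0,0,0],[1,0,0,0,0],[1,0,0,0,0]]]' 25; python3 -c "
from h import *
go((538,57,200))"
```

```text
time_s: 3.5
position: [541.2, 58.4, 63.6]
orientation: [0.092, 3.13, 0.004]
force: [-0.2, -0.7, -2.0]
width: 0.613
t 3.5 pos [541.2  58.4  63.6] toolx [-0.998  0.059] tooly [0.059 0.998] z [ 0.01   0.002 -1.   ] F [-0.2 -0.7 -2. ] w 57.6
shift cm [  0.17  -0.13 -13.65]
```

```bash
python3 -m handwheel '[[[1,0,0,-1.5,0],[1,0,0,-3,0],[1,0,0,-3,0],[1,0,0,-3,0],[1,0,0,-2.5,0],[1,0,0,0,-5.9],[1,0,0,0,-5.9],[1,1.3,3.06,0,0],[1,1.3,3.06,0,0],[1,1.3,3.06,0,0],[1,1.3,3.06,0,0],[1,1.3,3.06,0,0],[1,1.3,3.06,0,0],[1,1.3,3.06,0,0],[1,1.3,3.06,0,0],[1,0,0,0,0]]]'; python3 -c "
from h import *
go((402.7,285.8,61.6),98.3)"
```

```text
time_s: 4.83
position: [391.4, 289.6, 197.8]
orientation: [-0.239, 3.124, -0.001]
force: [-0.4, 1.0, -2.3]
width: 0.614
t 4.83 pos [391.4 289.6 197.8] toolx [-0.988 -0.152] tooly [-0.152  0.988] z [ 0.008  0.    -1.   ] F [-0.4  1.  -2.3] w 57.7
shift cm [-0.95 -0.54 13.63]
turn 0.5
```

```bash
python3 -m handwheel '[[[1,-0.9,-0.5,3,0],[1,0,0,3,0],[1,0,0,3,0],[1,0,0,2,0],[1,0,0,1.5,0],[1,0,0,0,0],[1,0,0,0,0]]]'; python3 -c "
from h import *
go((402.7,285.8,61.6),98.3)"
```

```text
time_s: 5.42
position: [401.1, 289.6, 69.0]
orientation: [-0.25, 3.121, 0.003]
force: [0.1, -0.1, -0.0]
width: 0.609
t 5.42 pos [401.1 289.6  69. ] toolx [-0.987 -0.159] tooly [-0.159  0.987] z [ 0.01   0.003 -1.   ] F [ 0.1 -0.1 -0. ] w 57.3
shift cm [-0.09 -0.4   0.74]
turn 0.8
```

```bash
python3 -m handwheel '[[[1,0,0,0.4,0],[1,0,0,0.2,0],[1,0,0,0.1,0],[1,0,0,0,0]]]'; python3 -c "
from h import *
pose()"
```

```text
time_s: 5.75
position: [402.4, 290.6, 64.3]
orientation: [-0.249, 3.119, 0.007]
force: [-0.4, 0.1, -1.4]
width: 0.612
t 5.75 pos [402.4 290.6  64.3] toolx [-0.987 -0.158] tooly [-0.158  0.987] z [ 0.013  0.005 -1.   ] F [-0.4  0.1 -1.4] w 57.5
```

```bash
python3 -m handwheel '[[[1,0,0,0.2,0],[1,0,0,0.2,0],[1,0,0,0,0]]]'; python3 -m handwheel '[[[1,0,0,0.15,0],[1,0,0,0,0]]]'
```

```text
time_s: 6.0
position: [403.5, 291.3, 61.6]
orientation: [-0.248, 3.116, 0.01]
force: [0.3, 0.5, -1.5]
width: 0.613
time_s: 6.17
position: [404.5, 290.9, 61.1]
orientation: [-0.247, 3.115, 0.01]
force: [-0.4, 0.5, -1.6]
width: 0.616
```

```bash
python3 -m handwheel '[[[1,0,0,0.2,0],[1,0,0,0,0]]]'; python3 -m handwheel '[[[1,0,0,0.2,0],[1,0,0,0,0]]]'; python3 -m handwheel '[[[1,0,0,0.2,0],[1,0,0,0,0]]]'
```

```text
time_s: 6.33
position: [405.7, 291.2, 60.4]
orientation: [-0.246, 3.113, 0.011]
force: [-0.2, 0.0, -2.0]
width: 0.613
time_s: 6.5
position: [406.6, 291.7, 59.4]
orientation: [-0.245, 3.112, 0.013]
force: [-0.1, -0.6, -1.6]
width: 0.611
time_s: 6.67
position: [407.4, 291.9, 58.4]
orientation: [-0.245, 3.11, 0.015]
force: [0.0, 0.1, -1.0]
width: 0.613
```

```bash
python3 -m handwheel '[[[1,0,0,0.3,0]]]'; python3 -m handwheel '[[[1,0,0,0.3,0]]]';  python3 -c "
from h import *
pose()
s=read_camera('side')
cv2.imwrite('pics/s1.png',cv2.resize(s[200:340,180:380],(800,560),interpolation=cv2.INTER_CUBIC))"
```

```text
time_s: 6.75
position: [408.3, 292.4, 56.4]
orientation: [-0.244, 3.109, 0.016]
force: [-3.1, -6.4, 36.5]
width: 0.613
time_s: 6.83
position: [409.4, 292.6, 54.5]
orientation: [-0.244, 3.107, 0.017]
force: [-3.3, -9.0, 34.7]
width: 0.615
t 6.83 pos [409.4 292.6  54.5] toolx [-0.987 -0.156] tooly [-0.156  0.988] z [ 0.024  0.013 -1.   ] F [-3.3 -9.  34.7] w 57.9
```

View pics/s1.png

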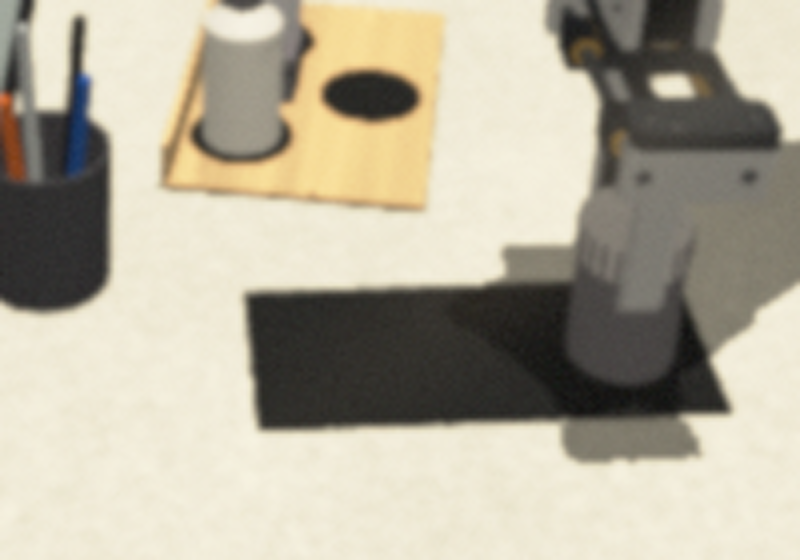

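The side view shows the jar upright on the near end of the mat, base centre at about (625,350), with contact at 35 N. Its pad is visible and empty. I'll release.

```bash
python3 -m handwheel '[[[1,0,0,-0.15,0],[-1,0,0,0,0],[-1,0,0,0,0],[-1,0,0,0,0],[-1,0,0,0,0],[-1,0,0,0,0],[-1,0,0,-2,0],[-1,0,0,-3,0],[-1,0,0,-4,0],[-1,0,0,-4,0],[-1,0,0,-1,0],[-1,0,0,0,0]]]'; python3 -c "
from h import *
go((609.5,-4,190),87)
p,R=pose()
a=np.radians(87);Y=np.array([np.cos(a),np.sin(a),0]);X=np.array([Y[1],-Y[0],0])*-1
d=np.array([609.5,-4,190])-p;print(d@X,d@Y)"
```

```text
time_s: 7.88
position: [404.0, 289.8, 198.6]
orientation: [-0.246, 3.112, 0.011]
force: [-0.4, 0.1, 0.2]
width: 0.999
t 7.88 pos [404.  289.8 198.6] toolx [-0.987 -0.157] tooly [-0.157  0.988] z [ 0.019  0.009 -1.   ] F [-0.4  0.1  0.2] w 93.9
shift cm [-15.67 -32.24   0.99]
turn 12.0
t 7.88 pos [404.  289.8 198.6] toolx [-0.987 -0.157] tooly [-0.157  0.988] z [ 0.019  0.009 -1.   ] F [-0.4  0.1  0.2] w 93.9
-220.55625892650332 -282.6143396556198
```

```bash
python3 -m handwheel '[[[-1,0,0,0,6],[-1,0,0,0,6],[-1,-2.45,-3.14,0,0],[-1,-2.45,-3.14,0,0],[-1,-2.45,-3.14,0,0],[-1,-2.45,-3.14,0,0],[-1,-2.45,-3.14,0,0],[-1,-2.45,-3.14,0,0],[-1,-2.45,-3.14,0,0],[-1,-2.45,-3.14,0,0],[-1,-2.45,-3.14,0,0],[-1,0,0,0,0]]]'; python3 -c "
from h import *
go((609.5,-4,52),87)"
```

```text
time_s: 8.88
position: [609.9, -18.1, 186.1]
orientation: [0.09, 3.129, 0.007]
force: [-1.2, 0.4, -0.4]
width: 0.995
t 8.88 pos [609.9 -18.1 186.1] toolx [-0.998  0.057] tooly [0.057 0.998] z [ 0.011  0.004 -1.   ] F [-1.2  0.4 -0.4] w 93.6
shift cm [ 0.27  1.35 13.42]
turn -0.3
```

```bash
python3 -m handwheel '[[[-1,0.2,1.3,0,0],[-1,0,0,3.5,0],[-1,0,0,3.5,0],[-1,0,0,3,0],[-1,0,0,2,0],[-1,0,0,0.8,0],[-1,0,0,0,0]]]'; python3 -c "
from h import *
go((609.5,-4,52),87)"
```

```text
time_s: 9.47
position: [607.4, -3.1, 45.4]
orientation: [0.095, 3.135, 0.003]
force: [-0.0, 0.8, 0.1]
width: 1.002
t 9.47 pos [607.4  -3.1  45.4] toolx [-0.998  0.061] tooly [0.061 0.998] z [ 0.006  0.002 -1.   ] F [-0.   0.8  0.1] w 94.2
shift cm [-0.22 -0.08 -0.65]
turn -0.5
```

```bash
python3 -m handwheel '[[[-1,-0.2,0,-0.5,0],[1,0,0,0,0],[1,0,0,0,0],[1,0,0,0,0],[1,0,0,0,0],[1,0,0,0,0],[1,0,0,0,0],[1,0,0,0,0]]]'; python3 -c "
from h import *
pose()"
```

```text
time_s: 10.13
position: [612.3, -1.5, 56.5]
orientation: [0.093, 3.128, 0.005]
force: [1.0, -0.9, 1.0]
width: 0.54
t 10.13 pos [612.3  -1.5  56.5] toolx [-0.998  0.059] tooly [0.059 0.998] z [ 0.013  0.003 -1.   ] F [ 1.  -0.9  1. ] w 50.8
```

```bash
python3 -m handwheel '[[[1,0.05,0,0.07,0],[1,0.05,0,0.07,0],[1,0.05,0,0.07,0]]]' 25; python3 -c "
from h import *
pose()"
```

```text
time_s: 10.38
position: [612.2, -1.9, 56.3]
orientation: [0.094, 3.125, 0.006]
force: [-1.9, 1.0, 11.1]
width: 0.485
t 10.38 pos [612.2  -1.9  56.3] toolx [-0.998  0.06 ] tooly [0.06  0.998] z [ 0.016  0.003 -1.   ] F [-1.9  1.  11.1] w 45.6
```

```bash
python3 -m handwheel '[[[1,0,0,-2,0],[1,0,0,-4,0],[1,0,0,-4,0],[1,0,0,-4,0],[1,0,0,0,-5.9],[1,0,0,0,-5.9],[1,0.9,3.5,0,0],[1,0.9,3.5,0,0],[1,0.9,3.5,0,0],[1,0.9,3.5,0,0],[1,0.9,3.5,0,0],[1,0.9,3.5,0,0],[1,0.9,3.5,0,0],[1,0.9,3.5,0,0],[1,0.9,3.5,0,0],[1,0,0,0.07,0]]]'; python3 -c "
from h import *
go((480,297,60),98.3)"
```

```text
time_s: 11.72
position: [473.0, 304.7, 199.1]
orientation: [-0.234, 3.12, 0.001]
force: [0.4, 1.1, -2.4]
width: 0.491
t 11.72 pos [473.  304.7 199.1] toolx [-0.989 -0.149] tooly [-0.149  0.989] z [ 0.012  0.001 -1.   ] F [ 0.4  1.1 -2.4] w 46.2
shift cm [-0.4  -0.86 13.92]
turn 0.3
```

```bash
python3 -m handwheel '[[[1,-0.4,-0.86,0,0],[1,0,0,4,0],[1,0,0,4,0],[1,0,0,3,0],[1,0,0,2,0],[1,0,0,0.4,0],[1,0.05,0,0.1,0]]]'; python3 -m handwheel '[[[1,0.05,0,0.3,0]]]'
```

```text
time_s: 12.3
position: [482.0, 294.7, 60.5]
orientation: [-0.236, 3.117, 0.003]
force: [0.5, -0.2, -1.2]
width: 0.487
time_s: 12.38
position: [482.2, 293.9, 58.0]
orientation: [-0.235, 3.117, 0.002]
force: [0.9, -0.1, -1.4]
width: 0.485
```

```bash
for i in 1; do python3 -m handwheel '[[[1,0.05,0,0.3,0]]]';done; python3 -c "
from h import *
pose()"
```

```text
time_s: 12.47
position: [482.4, 293.7, 55.8]
orientation: [-0.234, 3.116, 0.003]
force: [0.4, 0.4, -0.9]
width: 0.484
t 12.47 pos [482.4 293.7  55.8] toolx [-0.989 -0.149] tooly [-0.149  0.989] z [ 0.017  0.003 -1.   ] F [ 0.4  0.4 -0.9] w 45.5
```

```bash
python3 -m handwheel '[[[1,0.05,0,0.3,0]]]'|grep -E 'pos|force'; python3 -m handwheel '[[[1,0.05,0,0.2,0]]]'|grep -E 'pos|force'
```

```text
position: [483.0, 293.8, 54.1]
force: [0.5, -4.7, 27.1]
position: [483.6, 293.9, 53.8]
force: [-7.6, -5.6, 26.6]
```

```bash
python3 -m handwheel '[[[-1,0.03,0,0,0],[-1,0.05,0,0.05,0],[-1,0.05,0,0.05,0],[-1,0.05,0,0.05,0],[-1,0.05,0,0.05,0],[-1,0,0,-2,0],[-1,0,0,-4,0],[-1,0,0,-4,0],[-1,0,0,-4,0],[-1,0,0,0,6],[-1,0,0,0,6],[-1,0,0,0.05,0]]]'; python3 -c "
from h import *
go((617,111,190),87)"
```

```text
time_s: 13.63
position: [478.9, 293.5, 202.0]
orientation: [0.106, 3.115, 0.018]
force: [-0.6, 0.5, 1.0]
width: 1.003
t 13.63 pos [478.9 293.5 202. ] toolx [-0.997  0.068] tooly [0.068 0.998] z [ 0.025  0.011 -1.   ] F [-0.6  0.5  1. ] w 94.3
shift cm [-14.98 -17.29   1.36]
turn -0.9
```

```bash
python3 -m handwheel '[[[-1,-2.45,-2.8,0,0],[-1,-2.45,-2.8,0,0],[-1,-2.45,-2.8,0,0],[-1,-2.45,-2.8,0,0],[-1,-2.45,-2.8,0,0],[-1,-2.45,-2.8,0,0],[-1,0,0,0.07,0]]]'; python3 -c "
from h import *
go((617,111,53),87)"
```

```text
time_s: 14.22
position: [618.9, 113.3, 199.8]
orientation: [0.05, 3.118, 0.016]
force: [-2.2, -1.1, 0.1]
width: 0.998
t 14.22 pos [618.9 113.3 199.8] toolx [-0.999  0.032] tooly [0.032 0.999] z [ 0.023  0.01  -1.   ] F [-2.2 -1.1  0.1] w 93.8
shift cm [ 0.51 -0.4  14.67]
turn 1.1
```

```bash
python3 -m handwheel '[[[-1,0.4,-0.3,2,1],[-1,0,0,4,0],[-1,0,0,4,0],[-1,0,0,3,0],[-1,0,0,1.2,0],[-1,0.05,0,0.05,0]]]'; python3 -c "
from h import *
go((617,111,53),87)"
```

```text
time_s: 14.72
position: [618.7, 107.2, 49.0]
orientation: [0.054, 3.118, 0.014]
force: [0.7, 0.3, 0.5]
width: 1.0
t 14.72 pos [618.7 107.2  49. ] toolx [-0.999  0.035] tooly [0.035 0.999] z [ 0.023  0.009 -1.   ] F [0.7 0.3 0.5] w 94.0
shift cm [ 0.18  0.38 -0.4 ]
turn 1.0
```

```bash
python3 -m handwheel '[[[-1,0.2,0.35,-0.3,0],[1,0.05,0,0.05,0],[1,0.05,0,0.07,0],[1,0.05,0,0.07,0],[1,0.05,0,0.07,0],[1,0.05,0,0.07,0],[1,0.05,0,0.07,0],[1,0.05,0,0.07,0],[1,0.05,0,0.07,0],[1,0.05,0,0.07,0],[1,0.05,0,0.07,0]]]' 25; python3 -c "
from h import *
pose()"
```

```text
time_s: 15.63
position: [614.6, 112.1, 51.3]
orientation: [0.044, 3.111, 0.018]
force: [-2.3, -0.4, 10.6]
width: 0.507
t 15.63 pos [614.6 112.1  51.3] toolx [-0.999  0.028] tooly [0.028 1.   ] z [ 0.03   0.011 -0.999] F [-2.3 -0.4 10.6] w 47.7
```

```bash
python3 -m handwheel '[[[1,0,0,-2,0],[1,0,0,-4,0],[1,0,0,-4,0],[1,0,0,-4,0],[1,0,0,0,-5],[1,0,0,0,-5],[1,0.6,3.3,0,0],[1,0.6,3.3,0,0],[1,0.6,3.3,0,0],[1,0.6,3.3,0,0],[1,0.6,3.3,0,0],[1,0.6,3.3,0,0],[1,0.05,0,0.07,0]]]'; python3 -c "
from h import *
go((551,306,55),98.3)"
```

```text
time_s: 16.72
position: [539.9, 304.1, 196.0]
orientation: [-0.23, 3.105, 0.011]
force: [-1.2, 0.3, -1.8]
width: 0.512
t 16.72 pos [539.9 304.1 196. ] toolx [-0.989 -0.147] tooly [-0.147  0.989] z [ 0.028  0.009 -1.   ] F [-1.2  0.3 -1.8] w 48.1
shift cm [-0.72 -0.05 14.13]
turn 0.2
```

```bash
python3 -m handwheel '[[[1,-0.7,0,4,0],[1,0,0,4,0],[1,0,0,3,0],[1,0,0,2.3,0],[1,0,0,0.7,0],[1,0.05,0,0.1,0]]]'|grep -E 'pos|force';python3 -m handwheel '[[[1,0.05,0,0.3,0]]]'|grep -E 'pos|force'
```

```text
position: [549.6, 310.8, 51.0]
force: [-0.5, 0.2, -1.6]
position: [549.7, 310.6, 48.7]
force: [-4.9, -4.9, 36.7]
```

```bash
python3 -m handwheel '[[[-1,0.03,0,0,0],[-1,0.05,0,0.05,0],[-1,0.05,0,0.05,0],[-1,0.05,0,0.05,0],[-1,0.05,0,0.05,0],[-1,0,0,-2,0],[-1,0,0,-4,0],[-1,0,0,-4,0],[-1,0,0,-4,0],[-1,0,0,0,6],[-1,0,0,0,6],[-1,0,0,0.05,0]]]'; python3 -c "
from h import *
go((613,53,190),87)
a=read_camera('top');s=read_camera('side')
A=cv2.resize(a[140:300,100:300],(800,640),interpolation=cv2.INTER_CUBIC)[:600]
cv2.imwrite('pics/t2.png',cv2.convertScaleAbs(A,alpha=1.3,beta=20))"
```

```text
time_s: 18.3
position: [545.0, 309.0, 201.8]
orientation: [0.099, 3.101, 0.033]
force: [0.0, 0.0, 0.4]
width: 0.998
t 18.3 pos [545.  309.  201.8] toolx [-0.997  0.064] tooly [0.063 0.998] z [ 0.039  0.02  -0.999] F [0.  0.  0.4] w 93.8
shift cm [ -8.38 -25.14   0.93]
turn -0.7
```

View pics/t2.png

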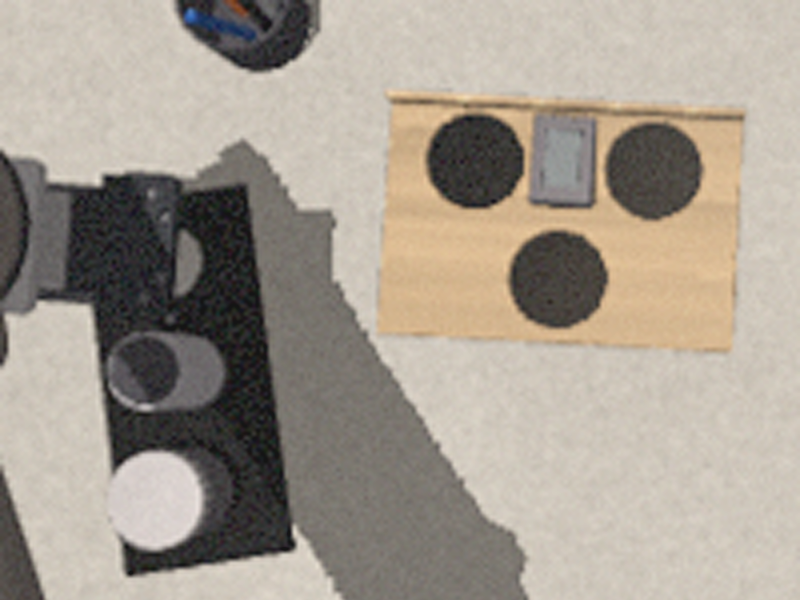

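The top crop shows all three upright on the mat: the jar lid at (155,500), the can top at (147,371) and the bottle partly under the gripper at (180,262). The three pads are bare at (475,161), (654,170) and (559,279). The case lies untouched with its top at (563,160).

```bash
python3 - <<'E'
from h import *
T=get_calibration("top")
P=lambda x,y,z:onz(*ray(T,100+x/4,140+y/4),z)[:2].round(1)
print('pads',P(475,161,6),P(654,170,6),P(559,279,6),'case',P(563,160,40),'jar',P(155,500,89),'can',P(147,371,109))
# case edges: left/right top edges direction
print('case long dir',P(569-29,117,40),P(560-29,202,40))
E
```

```text
pads [616.4 111.3] [609.8  -4.9] [539.3  56.9] case [612.2  52.8] jar [404.6 292.8] can [480.5 293.6]
case long dir [639.7  67.3] [585.8  73. ]
```

```bash
python3 -m handwheel '[[[-1,-1.2,-3.5,0,0],[-1,-1.2,-3.5,0,0],[-1,-1.2,-3.5,0,0],[-1,-1.2,-3.5,0,0],[-1,-1.2,-3.5,0,0],[-1,-1.2,-3.5,0,0],[-1,-1.2,-3.5,0,0],[-1,0.05,0,0.05,0]]]'; python3 -c "
from h import *
go((612.5,53,90),87)"
```

```text
time_s: 19.07
position: [616.3, 53.0, 190.9]
orientation: [0.021, 3.113, 0.024]
force: [0.8, 0.6, 0.4]
width: 1.002
t 19.07 pos [616.3  53.  190.9] toolx [-1.     0.014] tooly [0.014 1.   ] z [ 0.028  0.015 -0.999] F [0.8 0.6 0.4] w 94.2
shift cm [ 0.66 -0.16 10.07]
turn 2.2
```

```bash
python3 -m handwheel '[[[-1,0.6,-0.1,3,3],[-1,0,0,4,0],[-1,0,0,3,0],[-1,0.05,0,0.05,0]]]'; python3 -c "
from h import *
go((612.5,53,18),86.5)
cv2.imwrite('pics/w2.png',read_camera('wrist'))"
```

```text
time_s: 19.4
position: [613.0, 49.1, 86.2]
orientation: [0.095, 3.111, 0.023]
force: [-0.7, -0.0, 0.1]
width: 1.004
t 19.4 pos [613.   49.1  86.2] toolx [-0.998  0.061] tooly [0.061 0.998] z [ 0.029  0.014 -0.999] F [-0.7 -0.   0.1] w 94.4
shift cm [0.26 0.28 6.82]
turn -0.0
```

View pics/w2.png

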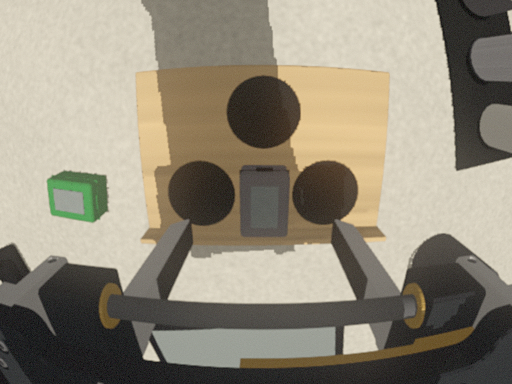

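The wrist view shows the case (265,200) square between the fingers, level with the rack, and the way down is clear. I'll descend and grip.

```bash
python3 -m handwheel '[[[-1,0.2,0.3,2.5,0],[-1,0,0,2.2,0],[-1,0,0,1.5,0],[-1,0.05,0,0.05,0]]]'; python3 -c "
from h import *
go((612.5,53,17),86.5)"
```

```text
time_s: 19.78
position: [616.2, 54.8, 29.9]
orientation: [0.082, 3.106, 0.026]
force: [-0.9, -0.2, -0.7]
width: 1.0
t 19.78 pos [616.2  54.8  29.9] toolx [-0.998  0.053] tooly [0.052 0.998] z [ 0.035  0.016 -0.999] F [-0.9 -0.2 -0.7] w 94.0
shift cm [ 0.41 -0.23  1.27]
turn 0.5
```

```bash
python3 -m handwheel '[[[-1,0.4,-0.2,1.0,0.5],[1,0.05,0,0.05,0],[1,0.05,0,0.06,0],[1,0.05,0,0.06,0],[1,0.05,0,0.06,0],[1,0.05,0,0.06,0],[1,0.05,0,0.06,0],[1,0.05,0,0.06,0],[1,0.05,0,0.06,0],[1,0.05,0,0.06,0],[1,0.05,0,0.06,0],[1,0.05,0,0.06,0]]]' 25; python3 -c "
from h import *
pose()"
```

```text
time_s: 20.78
position: [611.7, 54.5, 21.4]
orientation: [0.091, 3.096, 0.031]
force: [-2.4, -0.0, 11.5]
width: 0.429
t 20.78 pos [611.7  54.5  21.4] toolx [-0.997  0.059] tooly [0.058 0.998] z [ 0.045  0.019 -0.999] F [-2.4 -0.  11.5] w 40.3
```

```bash
python3 -m handwheel '[[[1,0,0,-1.5,0],[1,0,0,-3,0],[1,0,0,-3.5,0],[1,0,0,-2.5,0],[1,0,0,0,-6],[1,0,0,0,-6],[1,0,0,0,-6],[1,2.2,-3.05,0,0],[1,2.2,-3.05,0,0],[1,2.2,-3.05,0,0],[1,2.2,-3.05,0,0],[1,2.2,-3.05,0,0],[1,2.2,-3.05,0,0],[1,2.2,-3.05,0,0],[1,2.2,-3.05,0,0],[1,2.2,-3.05,0,0],[1,2.2,-3.05,0,0],[1,0.05,0,0.05,0]]]'; python3 -c "
from h import *
go((470,-305,24),104.4)"
```

```text
time_s: 22.28
position: [469.7, -312.3, 116.6]
orientation: [-0.432, 3.064, 0.02]
force: [-0.4, 0.1, -0.7]
width: 0.421
t 22.28 pos [ 469.7 -312.3  116.6] toolx [-0.96  -0.276] tooly [-0.276  0.961] z [ 0.045  0.019 -0.999] F [-0.4  0.1 -0.7] w 39.6
shift cm [0.22 0.64 9.27]
turn 1.6
```

```bash
python3 -m handwheel '[[[1,0.2,0.6,3,1.6],[1,0,0,3,0],[1,0,0,2.3,0],[1,0.05,0,0.1,0]]]'; python3 -c "
from h import *
go((470,-305,19.4),104.4)
a=read_camera('side')
cv2.imwrite('pics/s3.png',cv2.resize(a[110:230,200:360],(800,600),interpolation=cv2.INTER_CUBIC))"
```

```text
time_s: 22.62
position: [468.3, -310.5, 31.4]
orientation: [-0.374, 3.068, 0.015]
force: [-1.2, 0.9, -1.0]
width: 0.426
t 22.62 pos [ 468.3 -310.5   31.4] toolx [-0.969 -0.24 ] tooly [-0.241  0.971] z [ 0.049  0.016 -0.999] F [-1.2  0.9 -1. ] w 40.0
shift cm [-0.24  0.49  1.22]
turn -0.5
```

```bash
python3 -m handwheel '[[[1,-0.2,0.5,0.7,0]]]'|grep -E 'pos|force'; python3 -m handwheel '[[[1,0,0,0.3,0]]]'|grep -E 'pos|force';python3 -m handwheel '[[[1,0.05,0,0.2,0]]]'|grep -E 'pos|force'; python3 -c "
from h import *
go((470,-305,19.4),104.4)"
```

```text
position: [470.1, -307.0, 27.4]
force: [0.2, -0.2, -0.1]
position: [470.5, -305.8, 24.4]
force: [-0.7, 1.4, -0.6]
position: [470.9, -305.8, 23.1]
force: [0.8, -0.3, -0.3]
t 22.92 pos [ 470.9 -305.8   23.1] toolx [-0.969 -0.24 ] tooly [-0.24   0.971] z [ 0.052  0.014 -0.999] F [ 0.8 -0.3 -0.3] w 39.8
shift cm [0.09 0.1  0.37]
turn -0.5
```

```bash
python3 -m handwheel '[[[1,0.08,0.05,0.25,0]]]'|grep -E 'pos|force'; python3 -m handwheel '[[[1,0.08,0,0.25,0]]]'|grep -E 'pos|force'
```

```text
position: [470.8, -305.4, 21.3]
force: [-0.1, 0.3, -1.1]
position: [470.9, -305.6, 19.5]
force: [2.0, 1.3, 11.8]
```

Contact is where I expected it. I'll release, rise and look.

```bash
python3 -m handwheel '[[[-1,0.05,0,0.15,0],[-1,0.05,0,0.05,0],[-1,0.05,0,0.05,0],[-1,0.05,0,0.05,0],[-1,0,0,-2,0],[-1,0,0,-4,0],[-1,0,0,-4,0],[-1,0,0,-4,0],[-1,0,0,-3,0],[-1,-3.5,2,0,0],[-1,-3.5,2,0,0],[-1,-2,3.5,0,0],[-1,0,4,0,0],[-1,0,4,0,0],[-1,0,4,0,0]]]'; python3 -c "
from h import *
pose()
a=read_camera('top')
A=cv2.convertScaleAbs(cv2.resize(a[205:265,345:425],(800,600),interpolation=cv2.INTER_CUBIC),alpha=1.3,beta=20)
cv2.imwrite('pics/t4.png',A)"
```

```text
time_s: 24.33
position: [501.9, -99.8, 201.6]
orientation: [-0.35, 3.061, 0.002]
force: [1.0, 0.0, -0.8]
width: 0.996
t 24.33 pos [501.9 -99.8 201.6] toolx [-0.972 -0.225] tooly [-0.225  0.974] z [ 0.06   0.008 -0.998] F [ 1.   0.  -0.8] w 93.6
```

View pics/t4.png

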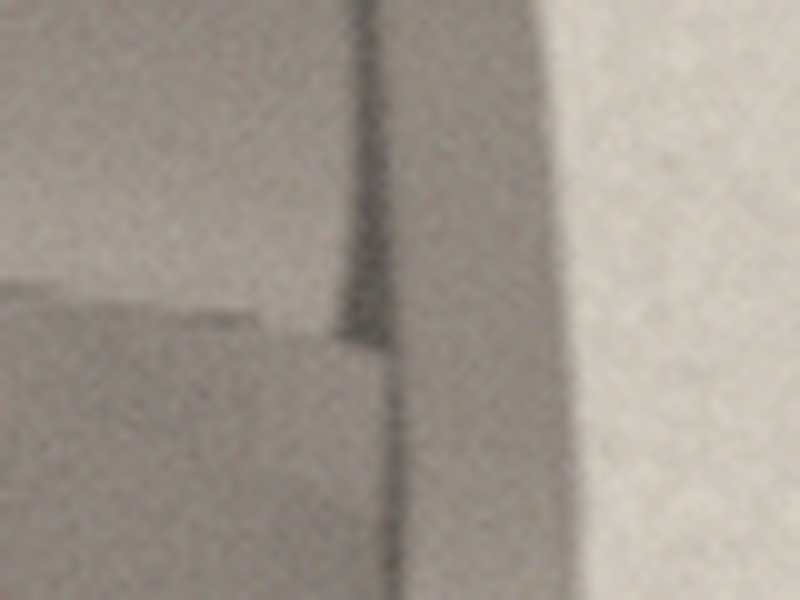

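The arm hides the plate in this view, so I'll look again from the mat side.

```bash
python3 -m handwheel '[[[-1,0,0,0,4.7],[-1,-0.98,3.6,0,0],[-1,-0.98,3.6,0,0],[-1,-0.98,3.6,0,0],[-1,-0.98,3.6,0,0],[-1,-0.98,3.6,0,0],[-1,-0.98,3.6,0,0],[-1,-0.98,3.6,0,0],[-1,-0.98,3.6,0,0],[-1,-0.98,3.6,0,0],[-1,-0.98,3.6,0,0],[-1,-0.98,3.6,0,0],[-1,0.05,0,0.05,0]]]'; python3 -c "
from h import *
go((551,310,50),98.3)
a=read_camera('top')
A=cv2.convertScaleAbs(cv2.resize(a[205:265,345:425],(800,600),interpolation=cv2.INTER_CUBIC),alpha=1.3,beta=20)
cv2.imwrite('pics/t5.png',A)"
```

```text
time_s: 25.47
position: [545.5, 336.5, 210.7]
orientation: [-0.225, 3.071, 0.016]
force: [-2.0, -0.1, -0.2]
width: 1.001
t 25.47 pos [545.5 336.5 210.7] toolx [-0.987 -0.145] tooly [-0.146  0.989] z [ 0.062  0.015 -0.998] F [-2.  -0.1 -0.2] w 94.1
shift cm [ 0.86 -2.79 16.04]
turn 0.1
```

View pics/t5.png

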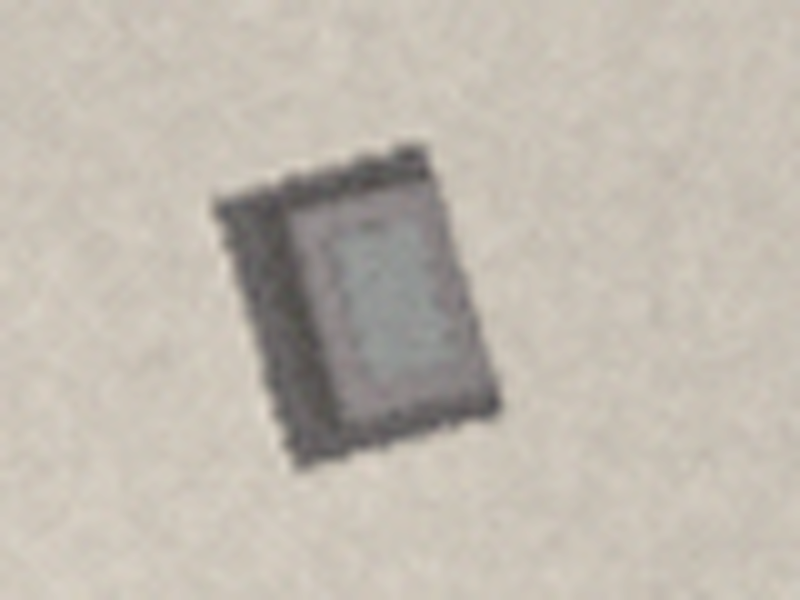

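The case sits lid up on the plate. Its top corners are at about (287,208), (438,182), (495,400) and (337,422) in the crop. I'll compute its offset and continue to the bottle.

```bash
python3 - <<'E'
from h import *
T=get_calibration("top")
P=lambda q,z:onz(*ray(T,345+q[0]/10,205+q[1]/10),z)[:2]
m=np.array([P(q,38) for q in((287,208),(438,182),(495,400),(337,422))]);d=m[0]+m[1]-m[2]-m[3];print('case',m.mean(0),np.degrees(np.arctan2(d[1],d[0])))
m=np.array([P(q,4) for q in((213,198),(425,145),(500,412),(298,468))]);d=m[0]+m[1]-m[2]-m[3];print('plate',m.mean(0),np.degrees(np.arctan2(d[1],d[0])))
E
python3 -m handwheel '[[[-1,0.8,-2.8,0,0],[-1,0,0,4,0],[-1,0,0,4,0],[-1,0,0,4,0],[-1,0,0,3,0],[-1,0,0,1,0]]]'; python3 -c "
from h import *
go((551,310,49),98.3)"
```

```text
case [ 471.65552306 -302.99527786] 12.103381490765063
plate [ 471.12281485 -304.92696947] 14.863578636510104
time_s: 26.02
position: [555.5, 302.4, 49.6]
orientation: [-0.219, 3.063, 0.017]
force: [0.2, -0.3, -0.5]
width: 1.001
t 26.02 pos [555.5 302.4  49.6] toolx [-0.987 -0.141] tooly [-0.142  0.99 ] z [ 0.07   0.016 -0.997] F [ 0.2 -0.3 -0.5] w 94.1
shift cm [0.34 0.82 0.04]
turn -0.1
```

```bash
python3 -m handwheel '[[[-1,0.3,0.8,0,0],[1,0.05,0,0.06,0],[1,0.05,0,0.06,0],[1,0.05,0,0.06,0],[1,0.05,0,0.06,0],[1,0.05,0,0.06,0],[1,0.05,0,0.06,0],[1,0.05,0,0.06,0],[1,0.05,0,0.06,0],[1,0.05,0,0.06,0]]]' 25; python3 -c "
from h import *
pose()"
```

```text
time_s: 26.85
position: [550.0, 310.0, 50.9]
orientation: [-0.215, 3.056, 0.022]
force: [0.2, -1.5, 9.9]
width: 0.505
t 26.85 pos [550.  310.   50.9] toolx [-0.987 -0.139] tooly [-0.14  0.99] z [ 0.077  0.02  -0.997] F [ 0.2 -1.5  9.9] w 47.5
```

```bash
python3 -m handwheel '[[[1,0,0,-2,0],[1,0,0,-4,0],[1,0,0,-4,0],[1,0,0,-4,0],[1,0,0,0,5.5],[1,0,0,0,5.5],[1,-1.25,-3.15,0,0],[1,-1.25,-3.15,0,0],[1,-1.25,-3.15,0,0],[1,-1.25,-3.15,0,0],[1,-1.25,-3.15,0,0],[1,-1.25,-3.15,0,0],[1,0.05,0,0.05,0]]]'; python3 -c "
from h import *
go((615,111.5,57),87)"
```

```text
time_s: 27.93
position: [600.2, 107.4, 195.2]
orientation: [0.086, 3.07, 0.031]
force: [-0.8, -0.5, -2.2]
width: 0.506
t 27.93 pos [600.2 107.4 195.2] toolx [-0.996  0.057] tooly [0.055 0.998] z [ 0.071  0.018 -0.997] F [-0.8 -0.5 -2.2] w 47.6
shift cm [-0.49  0.19 13.89]
turn -0.3
```

```bash
python3 -m handwheel '[[[1,-0.5,0.2,4,0],[1,0,0,4,0],[1,0,0,3.5,0],[1,0,0,1.8,0],[1,0,0,0.5,0]]]'; python3 -c "
from h import *
go((615,111.5,53),87)"
```

```text
time_s: 28.35
position: [617.9, 107.9, 55.4]
orientation: [0.097, 3.064, 0.032]
force: [-0.7, 0.1, -2.8]
width: 0.508
t 28.35 pos [617.9 107.9  55.4] toolx [-0.995  0.064] tooly [0.062 0.998] z [ 0.077  0.019 -0.997] F [-0.7  0.1 -2.8] w 47.7
shift cm [0.33 0.33 0.22]
turn -0.7
```

```bash
python3 -m handwheel '[[[1,0.35,0.35,0.1,0]]]'|grep -E 'pos|force'; python3 -m handwheel '[[[1,0.05,0.05,0.25,0]]]'|grep -E 'pos|force';  python3 -m handwheel '[[[1,0.05,0,0.2,0]]]'|grep -E 'pos|force'
```

```text
position: [614.4, 110.6, 52.9]
force: [2.6, -6.8, 14.7]
position: [615.0, 111.8, 52.0]
force: [-7.7, -0.7, 36.8]
position: [615.5, 112.0, 52.1]
force: [-5.6, -5.2, 14.1]
```

```bash
python3 -m handwheel '[[[-1,0.05,0,0,0],[-1,0.05,0,0.05,0],[-1,0.05,0,0.05,0],[-1,0.05,0,0.05,0],[-1,0,0,-2,0],[-1,0,0,-4,0],[-1,0,0,-4,0],[-1,0,0,-4,0],[-1,0,0,0,-5.5],[-1,0,0,0,-5.5],[-1,0,0.2,0.05,0]]]'; python3 -c "
from h import *
go((481,293.5,50),98.3)"
```

```text
time_s: 29.52
position: [601.9, 114.8, 204.4]
orientation: [-0.207, 3.046, 0.023]
force: [0.2, 0.7, -0.5]
width: 1.001
t 29.52 pos [601.9 114.8 204.4] toolx [-0.987 -0.135] tooly [-0.136  0.991] z [ 0.087  0.021 -0.996] F [ 0.2  0.7 -0.5] w 94.1
shift cm [10.9 19.2 14.7]
turn -0.5
```

```bash
python3 -m handwheel '[[[-1,1.8,3.15,0,0],[-1,1.8,3.15,0,0],[-1,1.8,3.15,0,0],[-1,1.8,3.15,0,0],[-1,1.8,3.15,0,0],[-1,1.8,3.15,0,0],[-1,0,0,2,0],[-1,0,0,2,0]]]'; python3 -c "
from h import *
go((481,293.5,53),98.3)"
```

```text
time_s: 30.18
position: [468.9, 298.1, 157.7]
orientation: [-0.162, 3.044, 0.031]
force: [1.0, -0.7, -0.3]
width: 0.998
t 30.18 pos [468.9 298.1 157.7] toolx [-0.99  -0.105] tooly [-0.107  0.994] z [ 0.092  0.025 -0.995] F [ 1.  -0.7 -0.3] w 93.8
shift cm [-0.16 -0.75 10.52]
turn -2.2
```

```bash
python3 -m handwheel '[[[-1,-0.15,-0.7,3,-2.2],[-1,0,0,4,0],[-1,0,0,2.8,0],[-1,0,0,0.6,0]]]'; python3 -c "
from h import *
go((481,293.5,51),98.3)"
```

```text
time_s: 30.52
position: [478.2, 296.9, 48.9]
orientation: [-0.21, 3.041, 0.031]
force: [-1.7, -0.2, 0.4]
width: 0.996
t 30.52 pos [478.2 296.9  48.9] toolx [-0.986 -0.136] tooly [-0.138  0.99 ] z [ 0.092  0.027 -0.995] F [-1.7 -0.2  0.4] w 93.7
shift cm [-0.25 -0.38 -0.2 ]
turn -0.4
```

```bash
python3 -m handwheel '[[[1,-0.2,-0.35,-0.05,0],[1,0.05,0,0.05,0],[1,0.05,0,0.06,0],[1,0.05,0,0.06,0],[1,0.05,0,0.06,0],[1,0.05,0,0.06,0],[1,0.05,0,0.06,0],[1,0.05,0,0.06,0],[1,0.05,0,0.06,0]]]' 25; python3 -c "
from h import *
pose()"
```

```text
time_s: 31.27
position: [479.0, 294.1, 50.2]
orientation: [-0.199, 3.037, 0.036]
force: [-0.1, -1.6, 7.2]
width: 0.49
t 31.27 pos [479.  294.1  50.2] toolx [-0.987 -0.129] tooly [-0.131  0.991] z [ 0.096  0.03  -0.995] F [-0.1 -1.6  7.2] w 46.1
```

```bash
python3 -m handwheel '[[[1,0,0,-2,0],[1,0,0,-4,0],[1,0,0,-4,0],[1,0,0,-4,0],[1,0,0,0,5.5],[1,0,0,0,5.5],[1,-1.8,-3.6,0,0],[1,-1.8,-3.6,0,0],[1,-1.8,-3.6,0,0],[1,-1.8,-3.6,0,0],[1,-1.8,-3.6,0,0],[1,-1.8,-3.6,0,0],[1,-1.8,-3.6,0,0],[1,-1.8,-3.6,0,0]]]'; python3 -c "
from h import *
go((608,-4,56),87)"
```

```text
time_s: 32.43
position: [587.9, -8.9, 201.4]
orientation: [0.089, 3.043, 0.06]
force: [0.5, 0.3, -1.7]
width: 0.48
t 32.43 pos [587.9  -8.9 201.4] toolx [-0.994  0.06 ] tooly [0.056 0.998] z [ 0.098  0.036 -0.995] F [ 0.5  0.3 -1.7] w 45.2
shift cm [-5.800e-01 -1.000e-02  1.467e+01]
turn -0.5
```

```bash
python3 -m handwheel '[[[1,-0.6,0.2,4,0],[1,0,0,4,0],[1,0,0,4,0],[1,0,0,2,0],[1,0,0,0.6,0]]]'; python3 -c "
from h import *
go((608,-4,52),87)"
```

```text
time_s: 32.85
position: [614.9, -15.6, 55.8]
orientation: [0.111, 3.031, 0.055]
force: [-1.3, 0.8, -2.0]
width: 0.483
t 32.85 pos [614.9 -15.6  55.8] toolx [-0.992  0.075] tooly [0.071 0.997] z [ 0.109  0.032 -0.994] F [-1.3  0.8 -2. ] w 45.4
shift cm [0.81 1.09 0.34]
turn -1.3
```

```bash
python3 -m handwheel '[[[1,0.8,1.1,0,0],[1,0.05,0,0.05,0]]]'|grep -E 'pos|force'; python3 -m handwheel '[[[1,0.05,0,0.2,0]]]'|grep -E 'pos|force';  python3 -c "
from h import *
go((608,-4,52),87)"
```

```text
position: [605.6, -3.7, 53.1]
force: [1.1, 0.7, -1.3]
position: [606.0, -3.7, 52.6]
force: [-1.3, -11.8, 22.8]
t 33.1 pos [606.   -3.7  52.6] toolx [-0.992  0.075] tooly [0.072 0.997] z [ 0.107  0.031 -0.994] F [ -1.3 -11.8  22.8] w 45.8
shift cm [-0.2  -0.02  0.08]
turn -1.3
```

```bash
python3 -m handwheel '[[[-1,0,0,0.1,0],[-1,0.05,0,0.05,0],[-1,0.05,0,0.05,0],[-1,0.05,0,0.05,0],[-1,0,0,-2,0],[-1,0,0,-4,0],[-1,0,0,-4,0],[-1,0,0,-4,0],[-1,0,0,0,-6],[-1,0,0,0,-5.5],[-1,2.7,2.9,0,0],[-1,2.7,2.9,0,0],[-1,2.7,2.9,0,0]]]'; python3 -c "
from h import *
go((406,292.5,58),98.3)"
```

```text
time_s: 34.18
position: [502.1, 65.0, 197.6]
orientation: [-0.199, 3.007, 0.035]
force: [0.4, 0.9, 0.9]
width: 1.002
t 34.18 pos [502.1  65.  197.6] toolx [-0.983 -0.13 ] tooly [-0.133  0.991] z [ 0.125  0.032 -0.992] F [0.4 0.9 0.9] w 94.2
shift cm [ 8.29 23.62 13.35]
turn -0.8
```

```bash
python3 -m handwheel '[[[-1,1.1,3.2,0,0],[-1,1.1,3.2,0,0],[-1,1.1,3.2,0,0],[-1,1.1,3.2,0,0],[-1,1.1,3.2,0,0],[-1,1.1,3.2,0,0],[-1,0.3,1.5,0,0],[-1,0,0,1,0],[-1,0,0,1.5,0]]]'; python3 -c "
from h import *
go((406,292.5,58),98.3)"
```

```text
time_s: 34.93
position: [399.5, 275.9, 173.4]
orientation: [-0.207, 2.994, 0.049]
force: [1.0, -0.4, -0.1]
width: 1.002
t 34.93 pos [399.5 275.9 173.4] toolx [-0.981 -0.135] tooly [-0.139  0.99 ] z [ 0.137  0.042 -0.99 ] F [ 1.  -0.4 -0.1] w 94.2
shift cm [ 0.77  1.29 11.58]
turn -0.5
```

```bash
python3 -m handwheel '[[[-1,0.75,1.3,3.5,0],[-1,0,0,4,0],[-1,0,0,3,0],[-1,0,0,0.8,0]]]'; python3 -c "
from h import *
go((406,292.5,57),98.3)
cv2.imwrite('pics/w3.png',read_camera('wrist'))"
```

```text
time_s: 35.27
position: [408.3, 292.7, 58.2]
orientation: [-0.206, 2.989, 0.056]
force: [-0.4, -1.2, -0.4]
width: 1.003
t 35.27 pos [408.3 292.7  58.2] toolx [-0.98  -0.133] tooly [-0.139  0.99 ] z [ 0.142  0.047 -0.989] F [-0.4 -1.2 -0.4] w 94.3
shift cm [0.24 0.01 0.09]
turn -0.5
```

View pics/w3.png

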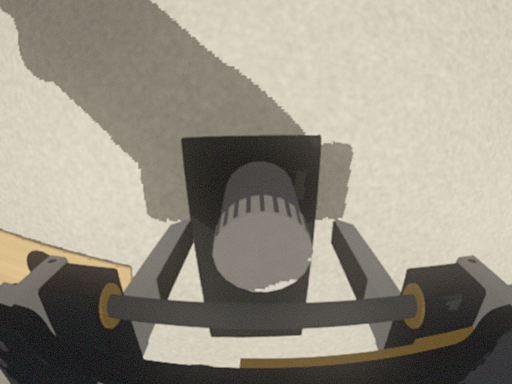

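The jar lid at (262,245) is centred between the fingers. Gripping.

```bash
python3 -m handwheel '[[[1,0.25,0,0.1,0],[1,0.08,0,0.06,0],[1,0.08,0,0.06,0],[1,0.08,0,0.06,0],[1,0.08,0,0.06,0],[1,0.08,0,0.06,0],[1,0.08,0,0.06,0]]]' 25; python3 -c "
from h import *
pose()"
```

```text
time_s: 35.9
position: [404.4, 291.6, 59.1]
orientation: [-0.2, 2.983, 0.06]
force: [1.8, -2.5, 4.1]
width: 0.612
t 35.9 pos [404.4 291.6  59.1] toolx [-0.98 -0.13] tooly [-0.136  0.99 ] z [ 0.148  0.05  -0.988] F [ 1.8 -2.5  4.1] w 57.5
```

```bash
python3 -m handwheel '[[[1,0,0,-2,0],[1,0,0,-4,0],[1,0,0,-4,0],[1,0,0,-3,0],[1,0,0,0,5.5],[1,-1.8,-3.2,0,5.5],[1,-1.8,-3.2,0,0],[1,-1.8,-3.2,0,0]]]'; python3 -c "
from h import *
go((538,57,64),87)"
```

```text
time_s: 36.57
position: [433.0, 191.3, 198.5]
orientation: [0.081, 2.991, 0.089]
force: [0.6, 0.5, -1.4]
width: 0.615
t 36.57 pos [433.  191.3 198.5] toolx [-0.988  0.058] tooly [0.049 0.997] z [ 0.149  0.055 -0.987] F [ 0.6  0.5 -1.4] w 57.8
shift cm [ -9.19 -13.72  14.1 ]
turn -0.4
```

```bash
python3 -m handwheel '[[[1,-1.9,-2.8,0,0],[1,-1.9,-2.8,0,0],[1,-1.9,-2.8,0,0],[1,-1.9,-2.8,0,0],[1,-0.7,-0.8,1,0],[1,0,0,3,0],[1,0,0,3,0]]]'; python3 -c "
from h import *
go((538,57,64),87)"
```

```text
time_s: 37.15
position: [528.0, 56.3, 140.7]
orientation: [0.094, 2.975, 0.094]
force: [0.2, 0.5, -1.8]
width: 0.613
t 37.15 pos [528.   56.3 140.7] toolx [-0.985  0.068] tooly [0.058 0.996] z [ 0.164  0.058 -0.985] F [ 0.2  0.5 -1.8] w 57.6
shift cm [ 0.25 -0.39  7.72]
turn -0.9
```

```bash
python3 -m handwheel '[[[1,0.2,-0.2,3.2,0],[1,0,0,3,0],[1,0,0,1,0],[1,0.05,0,0.1,0]]]'; python3 -c "
from h import *
go((538,57,61),87)"
```

```text
time_s: 37.48
position: [536.9, 57.5, 61.7]
orientation: [0.097, 2.977, 0.092]
force: [0.2, 3.8, 26.3]
width: 0.61
t 37.48 pos [536.9  57.5  61.7] toolx [-0.985  0.069] tooly [0.059 0.996] z [ 0.162  0.056 -0.985] F [ 0.2  3.8 26.3] w 57.3
shift cm [-0.11 -0.05  0.08]
turn -1.0
```

Contact is on target. I'll release, rise and retreat for the final check.

```bash
python3 -m handwheel '[[[-1,0,0,0.05,0],[-1,0.05,0,0.05,0],[-1,0.05,0,0.05,0],[-1,0.05,0,0.05,0],[-1,0,0,-2,0],[-1,0,0,-4,0],[-1,0,0,-4,0],[-1,0,0,-4,0],[-1,2,3.2,-1,0],[-1,2,3.2,-1,0],[-1,1,3.8,0,0],[-1,1,3.8,0,0],[-1,0,4,0,0],[-1,0,4,0,0],[-1,0,4,0,0],[-1,0,0,0,0]]]'; python3 -c "
from h import *
pose()
a=read_camera('top');s=read_camera('side')
A=cv2.convertScaleAbs(cv2.resize(a[155:235,185:335],(795,424),interpolation=cv2.INTER_CUBIC),alpha=1.3,beta=20)
B=cv2.resize(s,(800,600))[200:400,250:650]
cv2.imwrite('pics/f1.png',np.vstack([A,np.hstack([B[20:196],np.zeros((176,395,3),np.uint8)])]))"
```

```text
time_s: 38.82
position: [463.0, 320.3, 246.9]
orientation: [0.11, 2.959, 0.109]
force: [-1.5, -0.8, 0.0]
width: 1.001
t 38.82 pos [463.  320.3 246.9] toolx [-0.981  0.08 ] tooly [0.067 0.995] z [ 0.18   0.066 -0.981] F [-1.5 -0.8  0. ] w 94.1
```

View pics/f1.png

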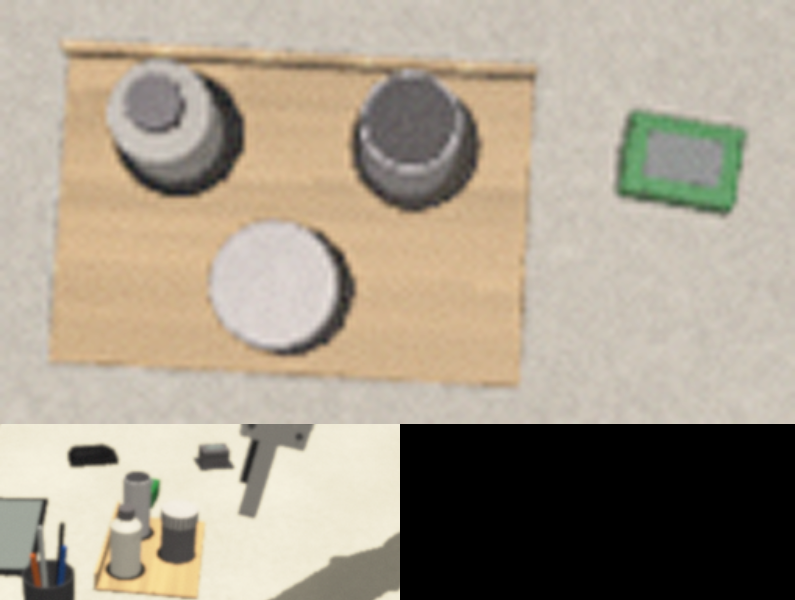

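All three are upright on their own pads. Against the first crop, the cap moved from (159,101) to (154,102), the can top from (417,118) to (411,121) and the jar lid from (282,281) to (274,286), which is about 2 to 5 mm each. The green case, the mouse and the cup are unmoved. Handing in.

```bash
python3 -m handwheel '[[[-1,0,0,0,0],[-1,0,0,0,0]]]' | grep -E "time|force"; python3 -c "
from cell import job
print(job.finish_job())"
```

```text
time_s: 39.08
force: [0.4, -0.1, -0.3]
the job is handed in; nothing more can be done
None
```

I moved the jar, can and bottle onto the side mat and set the bit case lid up on the steel plate. Then I stood the bottle, can and jar back on their own pads and handed the job in at about 39 s; no verdict was reported.

- **On the mat:** the top picture, taken after all three were released, shows them standing together there; the bottle was partly hidden by the gripper.
- **Bit case:** it measured about 2 mm from the plate's centre and about 3° (0.05 rad) off its long side, against limits of 12 mm and 0.2 rad. I measured this right after placing it; the final side view still shows it on the plate.
- **Bottle, can and jar:** in the last top and side views all three are upright and released. They are about 2–3, 3 and 4–5 mm from where they started, against a limit of 15 mm.
- **Left alone:** the pen cup, the mouse and the green case look unmoved by eye; I did not measure them again.

The tool's tilt crept up during the run to about 0.19 rad, because each row starts from the measured pose. I allowed for it in the shifts, and the placed items looked upright. The jar touched the mat about 4–6 mm lower than I expected; I lowered it in small steps until it did.

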